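# Clamp a cartridge fuse in the test board's indexed slide

### The arm

A 6-joint arm with a two-finger parallel gripper is mounted at the origin on the work surface. World frame = base frame: x ahead of the robot, y to its left, z up, the work surface at z = 0. Lengths are in mm, angles in rad, forces in N, time in s.
With the tool pointing down it reaches from about 350 to 875 mm from the base axis. Payload 4.2 kg.
Tool frame: the origin (TCP) lies between the finger pads; the fingertips stand 17 mm ahead of it and the grasp point (between the pads) lies 2 mm behind it; z points along the fingers, y is the line along which they close (so a half turn about z gives the same grasp; the last joint's range is limited). The gripper opens to 85 mm and grips with 20 to 120 N. Pads are 22 mm wide; open, the fingers measure 114 mm over their backs; the gripper's body (76 mm by 85 mm) begins 54 mm behind the grasp point. The pads swing forward as they close: fully open they stand 13 mm farther back than shut.
Start: joints at [-0.87, 0.385, 0.008, 0, -1.194, -0.259], TCP at [267.241, -564.961, 248.312] pointing down, gripper open.
Joint ranges: [-3.14, 3.14], [-1.21, 2.06], [-1.07, 1.41], [-3.16, 2.05], [-2.99, -0.16], [-3.1, 3.1]. Speed limits (rad/s): [2.79, 2.79, 3.14, 3.14, 3.14, 3.14].

### API

Orientations are given as a unit quaternion [x, y, z, w].
In Python, from bench import arm gives the robot as it stands.
- The arm moves only by the tool drive_effector, called after "Emit:" as name(argument=value, ...), one argument or row to a line, values as JSON. Schema: {"type":"object","properties":{"steps":{"type":"array","items":{"type":"object","properties":{"trans":{"type":"array","items":{"type":"number"},"minItems":3,"maxItems":3},"rotvec":{"type":"array","items":{"type":"number"},"minItems":3,"maxItems":3}},"additionalProperties":false},"minItems":1,"maxItems":10},"aperture":{"type":"number"},"only":{"type":"string"},"quiet":{"type":"boolean"},"lines":{"type":"string"}},"required":["steps"],"additionalProperties":false}. steps is a list of rows, 1 to 10 of them, each an object with the fields trans (a list: dx, dy, dz in mm), rotvec (a list: a rotation vector rx, ry, rz in rad); a field left out counts as zero; each row is the pose to reach, as a shift and turn from the pose commanded when the call began, along the tool's axes at that moment; what a row does not reach only later rows make up. A row lasts 1/10 s, in which the tool goes at most 50 mm and 0.15 rad, less where a joint would pass 70% of its speed; a pose out of reach is approached as far as the arm can. aperture is the finger opening in mm, set as the call begins (left out keeps the last). The fingers move at their own pace and stop on an object; the grip force is fixed at half the most. Time passes only in rows, so rows that do not move let the fingers close. The tool returns the time, the measured TCP pose, the force, the opening and the grip force at its end. only (a regular expression) keeps the lines of the reply that match it, lines (a string "A,B") keeps lines A to B, and quiet returns only ok. Input that does not fit is refused with a message, and nothing moves.
- arm.read_state(): the state, without advancing time (a new reading comes with each control period).
- arm.get_image(name): name is "side" or "top"; returns the picture (420x560x3 uint8, blue, green, red); there is no depth.
- arm.get_calibration(name): a dict with "K" (3x3 intrinsics, pixels), "D" ([k1, k2, p1, p2, k3] as OpenCV has them; the pictures are not rectified), "rvec" (rotation vector, rad) and "tvec" (3), from world to camera coordinates, as OpenCV has them. Camera axes: x right, y down, z forward; pixel columns grow to the right and rows downward; lengths in mm; the calibration is good to about 2 mm. A picture is of the moment at which its call begins. get_calibration takes no time and is no camera call.
- arm.job_done(): hands the job in; it is judged then, once.
The state is a dict: "clock": time; "joints": joint angles; "joint_vel": joint speeds; "joint_efforts": joint torques, N m; "position": TCP position; "ee_rot": TCP orientation; "contact_force": force on the tool from outside, world axes, zero at the start; "wrist_torque": the same for the moment, N m; "gripper_width": finger opening in mm; "grasp_force": force on a finger pad.
Only numpy, scipy, OpenCV 4.12 (cv2) and the standard library are available. Lean on these libraries where they do the work, as an engineer would, in place of code of your own. Each camera call takes 0.05 s, during which the arm holds its last target. There are 200 camera calls.

### The job

Test the white ceramic cartridge fuse: pick it from the pine tray with a gentle grip of no more than about 15 N, because the ceramic cracks, and lay it, without dropping it, in the black V-notches of the hardwood test board, leaving everything else in the tray alone. Then pull up the slide's red lock plunger, move the slide one hole towards the fuse so that its spring contact closes on it, and let the pin drop fully home in that next hole. Finish while still holding the red knob with the pin home; do not let go.

Things in the scene. Friction and masses are not known exactly. Their poses are not given: they have to be found in the camera images.
- fuse: White ceramic cartridge fuse with bright steel end caps, a cylinder 22 mm thick and 58 mm long, 40 to 75 g. Origin at its centre, its y axis along the cylinder. Starts in one of two pairs of V-notches in the tray, along the tray's y, centre 32 mm above the bench; its middle 30 mm is free on both sides, with 13 mm of air below. The ceramic cracks if squeezed or pressed hard: grip it with 5 to 15 N
- spent_fuse: Cartridge fuse of the same size with a brown body, lying in the other pair of notches 90 mm from the white one. To be left alone
- tray: Pine parts tray, 280 mm along its x, 230 mm along its y, walls 32 mm high and 8 mm thick, floor 8 mm thick, fixed. Origin at the centre of its underside. The cartridge notches (6 mm thick, 18 mm either side of the fuse's middle) are at (-50, +55) and (+40, +55) mm; other loose parts, up to 48 mm above the bench, lie in the half with negative y, behind a dividing wall along x
- plug1: Brown bakelite screw fuse plug with brass thread, 32 mm in diameter, 39 mm high, standing on its cap in the tray (origin: centre of its underside). To be left alone
- plug2: A second plug, the same. To be left alone
- plug3: A third plug, the same. To be left alone
- insulator: Porcelain knob insulator, 36 mm in diameter, 40 mm high, standing in the tray. To be left alone
- carrier: White ceramic fuse carrier with copper blades at both ends, 80 x 26 x 30 mm, in the tray. To be left alone
- bus_link: Flat copper bus link, 80 x 20 x 5 mm, in the tray. To be left alone
- board: Hardwood test board, 180 mm along its x, 360 mm along its y, 18 mm thick, fixed. Origin at the centre of its underside. A slotted steel tube 25 x 25 mm runs along y at x = -30 mm, top 43 mm above the bench, slots (the slide's holes) every 25 mm; on it from -y to +y: slide with red knob, V-notch cradle, fixed contact. Lamp in a black bayonet socket, 107 mm high, at (45, -125) mm
- cradle (a point): Where to lay the fuse's middle: on the cylinder's axis, 65 mm above the bench, axes parallel to the board's (fuse along y). The two black V-notches, 8 mm thick, stand 17 mm either side along y; between them the fuse is free on both sides, with 11 mm of air below it. Laid here it has 10 mm to the fixed contact and 11 mm to the slide's contact; the closing slide pushes it along
- fixed_contact (a point): Face of the fixed brass contact, on the fuse's axis. In the end the fuse's cap touches it, the fuse's centre being 29 mm from here. It stands on a black upright 34 mm wide, 85 mm above the bench
- knob_mid (a point): Middle of the plunger's red round knob, 25 mm thick, 19 mm high; 79 mm above the bench while the pin is home. It moves up with the pin and along with the slide. Below the knob are 18 mm free down to the slide's plate, round a 13 mm brass bush. A black bracket 30 mm wide, 81 mm above the bench, stands on the slide 22 to 30 mm from here towards the fuse: close the fingers across the tube
- plunger (a joint): Height (m) of the lock plunger, straight up: 0 = pin fully home in a hole, 0.009 = its round nose clear of the hole, 0.013 = upper stop. A spring pushes it down, 2.5 N when home, 5 N when clear. Between holes the pin rests on the tube at 0.009; it drops by itself over the next hole. Pin 8 mm, hole 10 mm along the tube
- spring_tip (a joint): How far (m) the slide's brass spring contact is pushed back into its bracket: 0 = free, about 0.004 = closed on the fuse with the slide at the next hole, 0.008 = stop
- slide (a joint): Travel (m) of the slide along the board's +y, towards the fuse: 0 = over the first hole, where it starts, 0.025 = over the next hole; 1 mm of play either way with the pin home. 1.5 N of friction; stops at -0.05 and 0.035. In the last 4 mm the spring contact presses on the fuse with 1 to 3 N; beyond 0.029 it is at its stop and would crush the fuse

How it is judged (in metres and radians):
On the way, in this order (a step that is already met when the one before it is completed fails the run):
1. the white fuse lies in the test board's notches, let go, with the slide still locked in its first hole (x of fuse in the frame of cradle between -0.003 and 0.003 m and z of fuse in the frame of cradle between -0.003 and 0.003 m and y of fuse in the frame of cradle between -0.016 and 0.014 m and angle between the y axis of fuse and the y axis of board, either way round below 0.1 rad and contact force between the fingers and fuse below 0.1 N and value of joint slide below 0.004 m and value of joint plunger below 0.003 m), for 0.2 s.
2. the lock plunger is pulled up with the slide still over its first hole (value of joint plunger above 0.006 m and value of joint slide below 0.006 m and contact force between the fingers and knob above 1 N), for 0.05 s.
At the end, for the whole second after the job is handed in: The slide is at the next hole (25 mm, within 2.5 mm), pin home (plunger below 2 mm), its spring contact pressed in over 1.5 mm by the fuse, which lies straight in the notches (within 3 mm) against the fixed contact (centre 27.5 to 31 mm from it); the fingers hold only the red knob, with over 4 N (value of joint slide between 0.0225 and 0.0275 m and value of joint plunger below 0.002 m and contact force between the fingers and knob above 4 N and value of joint spring_tip above 0.0015 m and distance between fuse and fixed_contact between 0.0275 and 0.031 m and angle between the y axis of fuse and the y axis of board, either way round below 0.08 rad and contact force between the fingers and fuse below 0.1 N and linear speed of fuse below 0.02 m/s and x of fuse in the frame of cradle between -0.003 and 0.003 m and z of fuse in the frame of cradle between -0.003 and 0.003 m); the arm keeps its last pose, push and grip.
It fails at once if the ceramic fuse is squeezed by the fingers with more than 20 N each (40 N together) (contact force between the fingers and fuse above 40 N).
It fails at once if the fuse is dropped: it falls free of the fingers from more than about 8 mm (linear speed of fuse above 0.4 m/s and contact force between the fingers and fuse below 0.1 N).
It fails at once if the ceramic fuse is pressed or knocked against the test board harder than 25 N (contact force between fuse and board above 25 N).
It fails at once if another part in the tray is moved by more than 15 mm (distance of any of spent_fuse, plug1, plug2, plug3, insulator, carrier, bus_link from where it was at the start of the episode above 0.015 m).
It also fails if it takes over 48 s, if anything falls off the work surface, if the arm or the gripper's body presses on something with over 40 N, if the wrist force passes 120 N, or if a joint passes its speed limit or range.

## Working session

There is one attempt and no reset: what is moved stays moved. The work goes in short steps, Python scripts to look and compute and a tool call to move; the robot and the scene stay as the last step left them, time stands still between calls to the robot, and variables do not carry over. Pictures are saved under pics/ and viewed, at most 10 in all, crops included, and the job is handed in when it is done.

```bash
ls; mkdir -p pics
```

Run:
```python
from bench import arm
import cv2,numpy as np
for n in("top","side"):
    cv2.imwrite(f"pics/{n}0.png",arm.get_image(n)); c=arm.get_calibration(n)
    R=cv2.Rodrigues(np.array(c["rvec"],float))[0]; print(n,c,-R.T@np.array(c["tvec"]).ravel())
print(arm.read_state())
```

```text
bench.py
pics
top {'K': array([[394.44500773,   0.        , 282.39692351],
       [  0.        , 394.44500773, 217.22661267],
       [  0.        ,   0.        ,   1.        ]]), 'D': array([0.03469586, 0.        , 0.        , 0.        , 0.        ]), 'rvec': array([ 2.19156435, -2.173079  ,  0.08781579]), 'tvec': array([-33.69992694, 520.28147938, 905.53466201])} [447.98043982 -27.75227497 943.59147079]
side {'K': array([[451.0204908 ,   0.        , 285.13888059],
       [  0.        , 451.0204908 , 208.9648653 ],
       [  0.        ,   0.        ,   1.        ]]), 'D': array([-0.0627304,  0.       ,  0.       ,  0.       ,  0.       ]), 'rvec': array([ 2.16563014, -0.43251134,  0.19498417]), 'tvec': array([-469.86065751,  146.14443573, 1014.98625706])} [ 171.947902   -861.03478603  708.0800462 ]
{'clock': 0.1, 'joints': array([-8.70364556e-01,  3.85487192e-01,  6.77565289e-03, -4.15376045e-04,
       -1.19399420e+00, -2.58635879e-01]), 'joint_vel': array([-0.0015056 , -0.00102945,  0.00310291,  0.0024238 , -0.00038045,
        0.00014843]), 'joint_efforts': array([-1.56918046e-03, -3.93318737e+01,  1.88928080e+01,  4.19798121e+00,
       -2.62515488e-03, -2.48767790e-06]), 'position': array([ 267.05773414, -564.54192041,  247.33445146]), 'ee_rot': array([-2.19030992e-01,  9.75717416e-01,  9.36088219e-04, -2.69196771e-04]), 'contact_force': array([ 0.35493656, -0.23188069, -1.25180262]), 'wrist_torque': array([-0.01538827, -0.00711014, -0.00418648]), 'grasp_force': 0.0, 'gripper_width': 85.58956998603789}
```
View pics/top0.png

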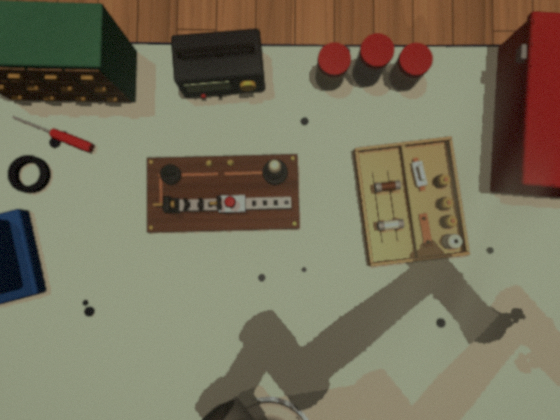

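View pics/side0.png

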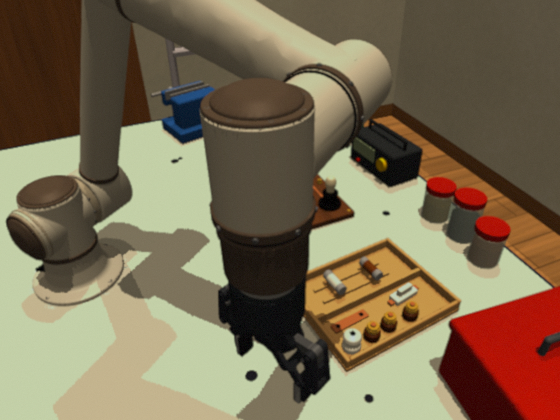

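The top picture shows the board around (223,194), with the knob at (231,202) and the cradle to its left. The tray is around (410,202), with the white fuse at (390,225) and the brown one at (386,186). I'll enlarge both areas.

Create h.py:
```python
from bench import arm
import cv2,numpy as np
from scipy.spatial.transform import Rotation as Ro
def px2w(n,uv,z):
    c=arm.get_calibration(n); R=cv2.Rodrigues(np.array(c["rvec"],float))[0]; t=np.array(c["tvec"],float).ravel()
    p=cv2.undistortPoints(np.array(uv,float).reshape(-1,1,2),c["K"],c["D"]).reshape(-1,2)
    C=-R.T@t; d=np.c_[p,np.ones(len(p))]@R
    z=np.broadcast_to(z,len(p)); return C+d*((z-C[2])/d[:,2])[:,None]
def w2px(n,P):
    c=arm.get_calibration(n); return cv2.projectPoints(np.array(P,float).reshape(-1,1,3),np.array(c["rvec"],float),np.array(c["tvec"],float),c["K"],c["D"])[0].reshape(-1,2)
def crop(im,x,y,w,h,s,f): cv2.imwrite(f,cv2.resize(im[y:y+h,x:x+w],None,fx=s,fy=s,interpolation=cv2.INTER_CUBIC))
```

Run:
```python
from h import *
im=cv2.imread("pics/top0.png")
a=cv2.resize(im[145:240,140:308],None,fx=4.7,fy=4.7,interpolation=2)
crop(im,140,145,165,95,4.8,"pics/b.png"); crop(im,345,130,130,145,4.1,"pics/t.png")
```

```text
(no output)
```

View pics/b.png

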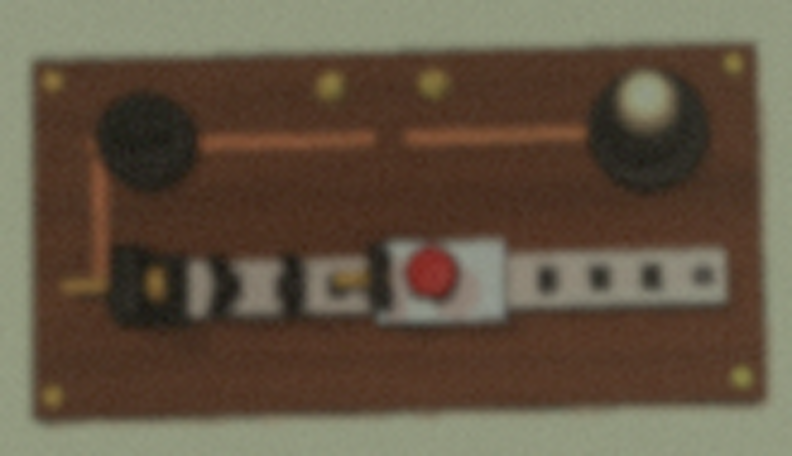

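View pics/t.png

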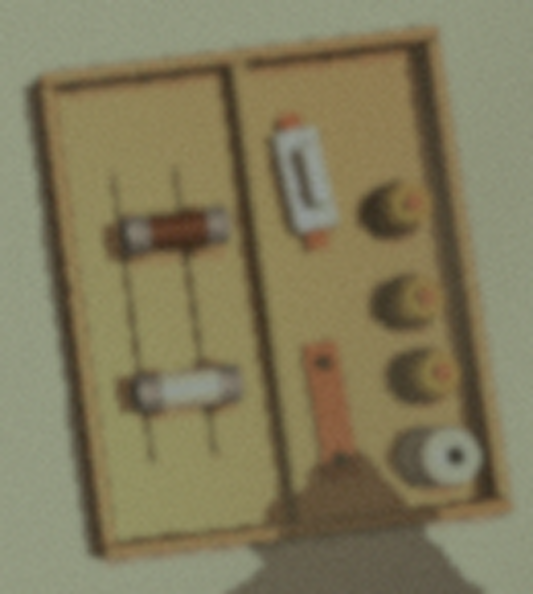

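Run:
```python
from h import *
def B(l): return [(140+(u+.5)/4.8-.5,145+(v+.5)/4.8-.5) for u,v in l]
def T(l): return [(345+(u+.5)/4.1-.5,130+(v+.5)/4.1-.5) for u,v in l]
def fit(P,M):
    P=P[:,:2];M=np.array(M,float);p=P.mean(0);m=M.mean(0)
    H=(M-m).T@(P-p); a=np.arctan2(H[0,1]-H[1,0],H[0,0]+H[1,1]); c,s=np.cos(a),np.sin(a);R=np.array([[c,-s],[s,c]])
    o=p-R@m; print("yaw",round(a,4),"o",o.round(1),"res",(P-o-(M@R.T)).round(1).tolist()); return R,o
# corners TL(+x,+y) TR(+x,-y) BR(-x,-y) BL(-x,+y)
R,o=fit(px2w("top",B([(35,62),(754,44),(765,402),(37,420)]),18),[(90,180),(90,-180),(-90,-180),(-90,180)])
print("tubeend,notches,knob,contact in board frame")
for uv,z in[((228,286),65),((292,286),65),((431,273),88.5),((728,276),43),((155,285),65),((645,100),107)]:
    w=px2w("top",B([uv]),z)[0]; print(uv,w.round(1),(R.T@(w[:2]-o)).round(1))
R,o=fit(px2w("top",T([(40,78),(435,30),(510,508),(103,557)]),32),[(140,115),(140,-115),(-140,-115),(-140,115)])
for n,uv in(("white",(188,387)),("brown",(175,230)),("wL",(133,391)),("wR",(243,383))):
    w=px2w("top",T([uv]),34)[0]; print(n,w.round(1),(R.T@(w[:2]-o)).round(1))
print("notch",(R@[-50,55]+o).round(1),(R@[40,55]+o).round(1))
```

```text
yaw 0.0351 o [577.6 112. ] res [[-1.4, -2.3], [-1.3, 2.6], [0.9, 2.5], [1.8, -2.9]]
tubeend,notches,knob,contact in board frame
(228, 286) [544.4 183.9  65. ] [-30.6  73. ]
(292, 286) [544.7 154.2  65. ] [-31.4  43.3]
(431, 273) [548.6  86.6  88.5] [-29.9 -24.4]
(728, 276) [553.8 -49.3  43. ] [ -29.5 -160.5]
(155, 285) [544.6 217.7  65. ] [-29.3 106.8]
(645, 100) [625.2 -10.1 107. ] [  43.2 -123.8]
yaw 0.1271 o [ 561.1 -326.3] res [[-2.9, -2.3], [-3.1, 1.1], [3.2, 1.6], [2.8, -0.4]]
white [ 505.9 -278.6   34. ] [-48.7  54.4]
brown [ 595.  -272.3   34. ] [40.4 49.3]
wL [ 503.4 -247.7   34. ] [-47.3  85.3]
wR [ 508.5 -309.4   34. ] [-50.1  23.5]
notch [ 504.5 -278.1] [ 593.8 -266.7]
```

Add to h.py:
```python
def fitpose(n,im,box,L,W,z):
    x,y,w,h=box; c=cv2.resize(im[y:y+h,x:x+w],None,fx=8,fy=8,interpolation=cv2.INTER_LINEAR).astype(float)
    m=((c[...,2]-c[...,1]+(0))>(-3)).astype(np.uint8)
    m=cv2.morphologyEx(m,cv2.MORPH_CLOSE,np.ones((41,41))); m=cv2.morphologyEx(m,cv2.MORPH_OPEN,np.ones((25,25)))
    k=max(cv2.findContours(m,0,1)[0],key=cv2.contourArea).reshape(-1,2)
    P=px2w(n,[(x+(u+.5)/8-.5,y+(v+.5)/8-.5) for u,v in k],z)[:,:2].astype(np.float32)
    return cv2.minAreaRect(P), cv2.fitLine(P,2,0,.01,.01).ravel()
```

Run:
```python
from h import *
im=cv2.imread("pics/top0.png")
for nm,b,z in(("board",(138,145,170,95),18),("tray",(345,130,130,145),32)): print(nm,fitpose("top",im,b,0,0,z)[0])
c=im.astype(float)
print((c[200,130:160,2]-c[200,130:160,1]).round(),(c[145:165,200,2]-c[145:165,200,1]))
```

```text
board ((576.420654296875, 111.0467529296875), (188.81243896484375, 367.03997802734375), 1.9361615180969238)
tray ((542.728515625, -332.37762451171875), (325.4512939453125, 259.11328125), 7.319714069366455)
[-7. -7. -7. -6. -6. -5. -6. -6. -6. -7. -6. -5. -5. -8. -5. -3.  1. 12.
 21. 24. 27. 24. 23. 25. 24. 25. 27. 28. 30. 35.] [-5. -7. -4. -6. -6. -4. -5. -7. -4. -6.  0.  6. 19. 28. 27. 25. 26. 27.
 25. 25.]
```

Emit:
drive_effector(
  steps=[
    {},
  ],
)

```text
clock: 0.2
position: [267.1, -564.7, 247.6]
ee_rot: [-0.219, 0.976, 0.001, -0.0]
contact_force: [0.2, -0.1, -0.4]
gripper_width: 85.3
grasp_force: 0.0
```

```bash
sed -i 's/>(-3)/>9/' h.py
```

Add to h.py:
```python
def delta(p,yaw):
    s=arm.read_state(); R=Ro.from_quat(s["ee_rot"]); c,k=np.cos(yaw),np.sin(yaw)
    G=Ro.from_matrix(np.array([[k,c,0],[-c,k,0],[0,0,-1.]])) # y along yaw, z down
    r=(R.inv()*G).as_rotvec(); print("d",R.inv().apply(np.array(p)-s["position"]).round(1),"rv",r.round(3),"pos",np.round(s["position"],1),"j6",s["joints"][5].round(2))
```

Run:
```python
from h import *
im=cv2.imread("pics/top0.png")
for nm,b,z in(("board",(138,145,170,95),18),("tray",(345,130,130,145),32)): print(nm,fitpose("top",im,b,0,0,z)[0])
delta([505,-278,150],.127); delta([505,-278,150],.127+np.pi)
```

```text
board ((577.2960205078125, 111.68215942382812), (179.11172485351562, 358.3042297363281), 2.0068776607513428)
tray ((560.3275146484375, -324.50439453125), (281.71746826171875, 235.1754913330078), 7.295444488525391)Traceback (most recent call last):
  File "<stdin>", line 4, in <module>
  File "h.py", line 21, in delta
    G=Ro.from_matrix(np.array([[k,c,0],[-c,k,0],[0,0,-1.]])) # y along yaw, z down
  File "scipy/spatial/transform/_rotation.pyx", line 1143, in scipy.spatial.transform._rotation.Rotation.from_matrix
ValueError: Non-positive determinant (left-handed or null coordinate frame) in rotation matrix 0: [[ 0.12665888  0.99194633  0.        ]
 [-0.99194633  0.12665888  0.        ]
 [ 0.          0.         -1.        ]].
```

```bash
sed -i 's/\[\[k,c,0\],\[-c,k,0\]/[[-k,c,0],[c,k,0]/' h.py
```

Run:
```python
from h import *
delta([505,-278,150],.127); delta([505,-278,150],.127+np.pi)
```

```text
d [-337.6  157.3   97.8] rv [ 1.000e-03 -1.000e-03  1.886e+00] pos [ 267.1 -564.7  247.6] j6 -0.26
d [-337.6  157.3   97.8] rv [ 1.000e-03  1.000e-03 -1.256e+00] pos [ 267.1 -564.7  247.6] j6 -0.26
```

Emit:
drive_effector(
  steps=[
    {"trans": [-45, 20, 0], "rotvec": [0, 0, -0.14]},
    {"trans": [-90, 40, 0], "rotvec": [0, 0, -0.28]},
    {"trans": [-135, 60, 10], "rotvec": [0, 0, -0.42]},
    {"trans": [-180, 80, 25], "rotvec": [0, 0, -0.56]},
    {"trans": [-220, 100, 40], "rotvec": [0, 0, -0.7]},
    {"trans": [-260, 120, 60], "rotvec": [0, 0, -0.84]},
    {"trans": [-300, 140, 80], "rotvec": [0, 0, -0.98]},
    {"trans": [-337.6, 157.3, 97.8], "rotvec": [0, 0, -1.12]},
    {"trans": [-337.6, 157.3, 97.8], "rotvec": [0, 0, -1.256]},
    {"trans": [-337.6, 157.3, 97.8], "rotvec": [0, 0, -1.256]},
  ],
  aperture=50,
)

```text
clock: 1.2
position: [505.6, -277.2, 149.6]
ee_rot: [0.751, -0.66, -0.001, 0.0]
contact_force: [-0.2, 0.1, 0.2]
gripper_width: 50.0
grasp_force: 0.0
```

Run:
```python
from h import *
for n in("top","side"): cv2.imwrite(f"pics/{n}1.png",arm.get_image(n))
im=cv2.imread("pics/top1.png"); sd=cv2.imread("pics/side1.png")
a=cv2.resize(im[140:280,320:480],(400,350),interpolation=2); 
cv2.imwrite("pics/m1.png",np.hstack([a,cv2.resize(sd[170:345,230:430],(400,350),interpolation=2)]))
delta([505,-278,60],.127+np.pi)
```

```text
d [-0.6  0.1 90.6] rv [-0.    -0.    -0.003] pos [ 505.1 -278.6  150.6] j6 0.35
```

View pics/m1.png

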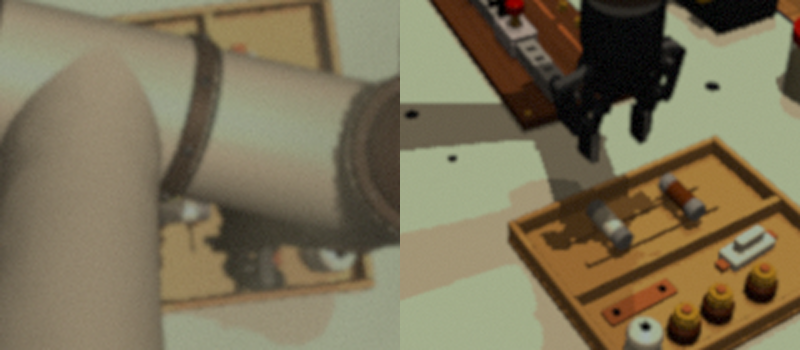

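View pics/side1.png

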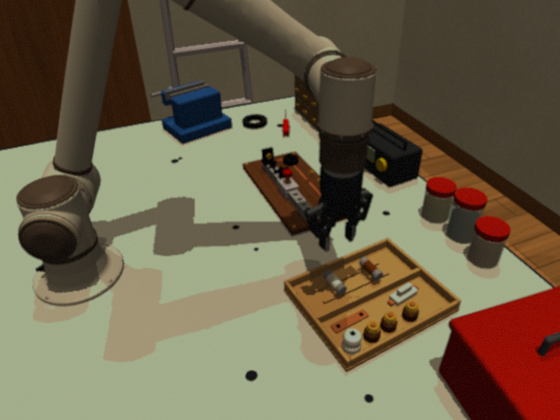

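Side picture: the white fuse is at about (334,282), the gripper above it with fingertips at (328,248) and (350,239), and the knob at (288,173). I'll check the projections against these.

Run:
```python
from h import *
print(w2px("side",[(505,-278,32),(504.5,-278,32),(594,-267,32),(548.6,86.6,79)]).round(1))
print(px2w("side",[(334,282.3)],32).round(1),px2w("side",[(371,267)],32).round(1),px2w("side",[(287.5,173)],82).round(1))
s=cv2.imread("pics/side1.png"); h=cv2.cvtColor(s,cv2.COLOR_BGR2HSV)
m=((h[...,0]<8)|(h[...,0]>172))&(h[...,1]>150)&(h[...,2]>60); m[:, :270]=0;m[:,310:]=0;m[:160]=0;m[190:]=0
v,u=np.nonzero(m); print("knob px",u.mean(),v.mean(),len(u),u.min(),u.max(),v.min(),v.max()); print(px2w("side",[(u.mean(),v.mean())],[82]))
t=cv2.imread("pics/top0.png"); h=cv2.cvtColor(t,cv2.COLOR_BGR2HSV)
m=((h[...,0]<8)|(h[...,0]>172))&(h[...,1]>150)&(h[...,2]>60); k=np.zeros_like(m);k[190:215,220:243]=1;m&=k
v,u=np.nonzero(m); print(u.mean(),v.mean(),len(u)); print(px2w("top",[(u.mean(),v.mean())],86))
crop(s,240,140,70,95,6,"pics/b2.png")
```

```text
[[334.2 282.1]
 [334.  282.2]
 [368.7 267. ]
 [286.9 173.7]]
[[ 504.4 -278.3   32. ]] [[ 598.5 -269.    32. ]] [[549.7  84.6  82. ]]
knob px 287.1132075471698 171.22641509433961 53 283 291 168 176
[[552.13810031  93.2830313   82.        ]]
229.3846153846154 201.43076923076924 65
[[549.03204024  86.96679155  86.        ]]
```

View pics/b2.png

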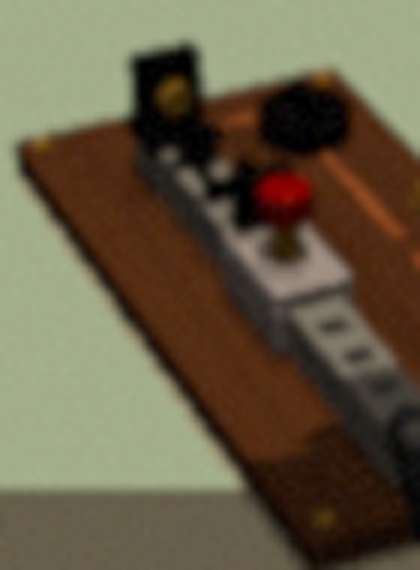

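Side crop: the knob is at about (287,172), the fixed contact upright at (267,158), the notches lie between them, and the bracket is just ahead of the knob. To locate the notches more precisely, I'll take intensity profiles along the tube.

Run:
```python
from h import *
im=cv2.imread("pics/top0.png").astype(np.float32)
c0=np.array([577.3,111.7]);a=.035;R=np.array([[np.cos(a),-np.sin(a)],[np.sin(a),np.cos(a)]])
ys=np.arange(-10,126,2.)
for z,xs in((68,(-42,-38,-22,-18)),(45,(-30,)),(88,(-30,))):
  for x in xs:
    P=[np.r_[c0+R@[x,y],z] for y in ys]; p=w2px("top",P).astype(np.float32)
    s=cv2.remap(im,p[:,0].reshape(1,-1),p[:,1].reshape(1,-1),1)[0]
    print("z",z,"x",x); print(" ".join(f"{int(y)}:{int(v[1])}/{int(v[2])}" for y,v in zip(ys,s)))
```

```text
z 68 x -42
-10:135/139 -8:125/133 -6:112/121 -4:95/103 -2:73/79 0:58/61 2:57/58 4:55/57 6:63/68 8:82/88 10:100/107 12:109/116 14:112/119 16:112/120 18:110/119 20:111/118 22:108/119 24:109/119 26:110/118 28:110/119 30:109/118 32:107/115 34:99/107 36:85/92 38:68/72 40:49/55 42:36/38 44:33/39 46:48/52 48:67/74 50:88/94 52:103/109 54:108/115 56:108/114 58:107/113 60:108/115 62:106/115 64:107/115 66:103/110 68:91/98 70:75/81 72:60/65 74:47/51 76:38/40 78:37/40 80:49/55 82:71/76 84:95/102 86:106/113 88:104/111 90:86/92 92:63/67 94:45/46 96:35/36 98:31/35 100:33/35 102:32/33 104:32/33 106:30/31 108:29/32 110:29/32 112:29/30 114:31/32 116:35/36 118:36/39 120:36/37 122:35/38 124:41/45
z 68 x -38
-10:120/127 -8:121/130 -6:110/120 -4:87/95 -2:60/65 0:43/45 2:38/41 4:42/45 6:51/56 8:73/81 10:93/102 12:108/115 14:115/122 16:113/122 18:105/113 20:97/105 22:94/102 24:98/105 26:109/115 28:119/126 30:125/135 32:126/135 34:115/123 36:93/100 38:68/72 40:46/50 42:32/35 44:31/36 46:43/49 48:66/71 50:89/95 52:107/115 54:118/127 56:125/133 58:126/135 60:124/133 62:125/133 64:121/128 66:107/115 68:90/95 70:
[... 2254 characters left out ...]
22:38/40 124:42/46
z 88 x -30
-10:104/121 -8:107/121 -6:84/97 -4:61/70 -2:45/52 0:42/47 2:47/54 4:58/72 6:76/93 8:90/110 10:99/121 12:104/127 14:101/124 16:100/123 18:95/115 20:90/103 22:94/103 24:108/117 26:119/127 28:121/128 30:111/118 32:91/98 34:66/72 36:44/48 38:34/39 40:36/39 42:45/46 44:59/65 46:86/93 48:107/116 50:121/129 52:126/133 54:126/135 56:124/134 58:121/129 60:110/117 62:86/93 64:60/64 66:41/44 68:37/39 70:35/39 72:44/47 74:66/72 76:94/100 78:113/121 80:120/129 82:119/127 84:106/112 86:76/81 88:49/54 90:36/39 92:35/40 94:38/44 96:57/70 98:81/101 100:94/118 102:90/114 104:71/91 106:51/62 108:39/45 110:38/42 112:40/43 114:38/41 116:38/40 118:36/39 120:42/53 122:61/80 124:76/102
```

Run:
```python
from h import *
c0=np.array([577.3,111.7]);a=.035;R=np.array([[np.cos(a),-np.sin(a)],[np.sin(a),np.cos(a)]])
w=px2w("side",[(268.8,155.8)],65)[0]; print("disc",(R.T@(w[:2]-c0)).round(1))
im=cv2.imread("pics/side1.png").astype(np.float32)
ys=np.arange(10,106,3.)
for z,x in((67,-43),(43,-36),(65,-30)):
    p=w2px("side",[np.r_[c0+R@[x,y],z] for y in ys]).astype(np.float32)
    s=cv2.remap(im,p[:,0].reshape(1,-1),p[:,1].reshape(1,-1),1)[0]
    print(z,x,p[0].round(1),p[-1].round(1)); print(" ".join(f"{int(y)}:{int(v[1])}/{int(v[2])}" for y,v in zip(ys,s)))
b=im[140:188,255:303]; cv2.imwrite("pics/b3.png",cv2.resize(b,None,fx=12,fy=12,interpolation=2))
```

```text
disc [-27.1 108.9]
67 -43 [277.2 172.6] [264.4 157.3]
10:50/54 13:30/35 16:13/17 19:1/3 22:16/17 25:28/30 28:42/46 31:44/48 34:41/44 37:33/37 40:21/24 43:18/20 46:11/15 49:3/5 52:5/6 55:4/8 58:10/12 61:12/12 64:11/13 67:6/9 70:6/8 73:4/5 76:2/2 79:2/1 82:2/2 85:3/4 88:5/7 91:1/3 94:3/7 97:3/11 100:3/11 103:5/6
43 -36 [279.8 179.5] [267. 164.]
10:112/126 13:99/111 16:86/96 19:83/91 22:85/93 25:85/92 28:90/98 31:99/107 34:106/115 37:110/120 40:99/107 43:84/91 46:64/70 49:52/58 52:49/53 55:59/64 58:80/86 61:91/98 64:99/106 67:103/111 70:101/109 73:101/110 76:87/94 79:71/77 82:52/56 85:42/45 88:51/56 91:64/69 94:72/77 97:74/78 100:55/59 103:37/41
65 -30 [281.6 172.2] [268.7 156.9]
10:3/34 13:1/21 16:0/8 19:0/4 22:1/3 25:5/7 28:16/18 31:33/40 34:55/68 37:70/85 40:79/95 43:76/93 46:61/77 49:47/64 52:29/45 55:17/31 58:10/22 61:5/13 64:1/6 67:2/4 70:2/3 73:3/5 76:5/7 79:6/7 82:3/4 85:2/1 88:6/7 91:11/18 94:23/35 97:33/47 100:37/53 103:39/57[ WARN:0@0.071] global loadsave.cpp:1063 imwrite_ Unsupported depth image for selected encoder is fallbacked to CV_8U.
```

View pics/b3.png

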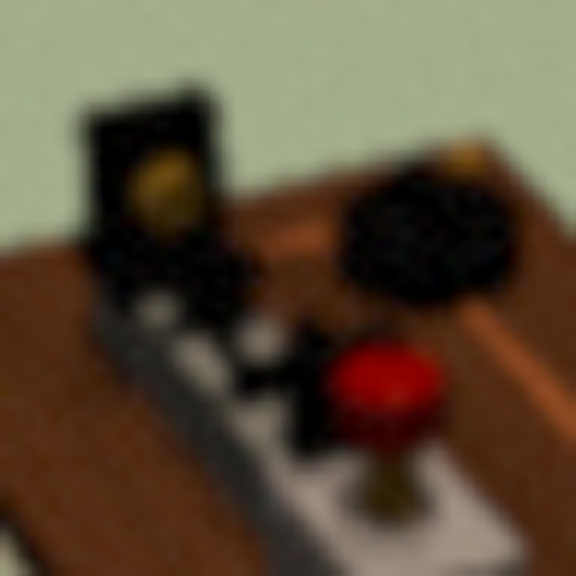

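Emit:
drive_effector(
  steps=[
    {"trans": [0, 0, 45]},
    {"trans": [-0.6, 0, 90]},
    {"trans": [-0.6, 0, 105]},
    {"trans": [-0.6, 0, 117]},
    {"trans": [-0.6, 0, 117]},
  ],
  aperture=40,
)

```text
clock: 1.8
position: [504.2, -278.4, 32.6]
ee_rot: [0.75, -0.662, -0.001, 0.0]
contact_force: [-0.5, 0.8, 0.6]
gripper_width: 40.3
grasp_force: 0.0
```

Top view +y edges, which are shadow-free, put the cradle at about y = 64 mm on the board, and the spring tip agrees. Now I'll close gently on the fuse.

Emit:
drive_effector(
  steps=[
    {},
    {},
    {},
  ],
  aperture=23,
)

```text
clock: 2.1
position: [505.9, -278.1, 34.9]
ee_rot: [0.75, -0.661, 0.001, -0.001]
contact_force: [0.1, 0.4, 0.0]
gripper_width: 23.1
grasp_force: 0.2
```

Emit:
drive_effector(
  steps=[
    {},
    {},
    {},
  ],
  aperture=22,
)

```text
clock: 2.4
position: [506.3, -278.0, 34.3]
ee_rot: [0.751, -0.661, 0.001, -0.001]
contact_force: [2.7, -0.1, 2.6]
gripper_width: 22.3
grasp_force: 1.1
```

Emit:
drive_effector(
  steps=[
    {},
    {},
  ],
  aperture=21.6,
)

```text
clock: 2.6
position: [506.4, -278.0, 34.3]
ee_rot: [0.751, -0.661, 0.001, -0.001]
contact_force: [3.3, 0.7, 4.1]
gripper_width: 21.6
grasp_force: 5.7
```

Emit:
drive_effector(
  steps=[
    {"trans": [0, -1, 0]},
    {"trans": [0, -1.5, 0]},
    {"trans": [0, -1.5, 0]},
  ],
  aperture=21.2,
)

```text
clock: 2.9
position: [506.5, -278.0, 34.3]
ee_rot: [0.751, -0.661, 0.0, 0.0]
contact_force: [0.9, -0.1, 6.7]
gripper_width: 21.6
grasp_force: 12.7
```

Emit:
drive_effector(
  steps=[
    {"trans": [0, 0, -3]},
    {"trans": [0, 0, -6]},
    {"trans": [0, 0, -12]},
    {"trans": [0, 0, -20]},
    {"trans": [0, 0, -20]},
  ],
)

```text
clock: 3.4
position: [507.2, -277.8, 54.8]
ee_rot: [0.751, -0.661, 0.001, -0.0]
contact_force: [-0.6, 0.0, -0.2]
gripper_width: 21.6
grasp_force: 12.4
```

Run:
```python
from h import *
c0=np.array([577.3,111.7]);a=.035;R=np.array([[np.cos(a),-np.sin(a)],[np.sin(a),np.cos(a)]])
p=c0+R@[-30,64]; print(p); delta([*p,120],a+np.pi); delta([*p,140],a+np.pi)
```

```text
[545.07883043 174.61101836]
d [-443.9  -95.1  -65.5] rv [-0.002 -0.001  0.092] pos [ 507.2 -277.8   54.8] j6 0.35
d [-443.9  -95.2  -85.5] rv [-0.002 -0.001  0.092] pos [ 507.2 -277.8   54.8] j6 0.35
```

Emit:
drive_effector(
  steps=[
    {"trans": [0, 0, -15]},
    {"trans": [0, 0, -45]},
    {"trans": [-15, -3, -75]},
    {"trans": [-45, -10, -85], "rotvec": [0, 0, 0.01]},
    {"trans": [-85, -19, -85], "rotvec": [0, 0, 0.02]},
    {"trans": [-130, -28, -85], "rotvec": [0, 0, 0.03]},
    {"trans": [-175, -37, -85], "rotvec": [0, 0, 0.04]},
    {"trans": [-220, -47, -85], "rotvec": [0, 0, 0.05]},
    {"trans": [-265, -57, -85], "rotvec": [0, 0, 0.06]},
    {"trans": [-310, -66, -85], "rotvec": [0, 0, 0.07]},
  ],
)

```text
clock: 4.4
position: [532.5, 40.1, 138.7]
ee_rot: [0.727, -0.687, 0.0, -0.0]
contact_force: [1.3, -0.1, -1.2]
gripper_width: 21.8
grasp_force: 12.4
```

Emit:
drive_effector(
  steps=[
    {"trans": [-40, -9, 0], "rotvec": [0, 0, 0.01]},
    {"trans": [-75, -16, 0], "rotvec": [0, 0, 0.02]},
    {"trans": [-105, -22, 0], "rotvec": [0, 0, 0.022]},
    {"trans": [-125, -27, 0], "rotvec": [0, 0, 0.022]},
    {"trans": [-134, -29, 0], "rotvec": [0, 0, 0.022]},
    {"trans": [-134, -29, 0], "rotvec": [0, 0, 0.022]},
    {"trans": [-134, -29, 0], "rotvec": [0, 0, 0.022]},
  ],
)

```text
clock: 5.1
position: [553.7, 172.6, 138.3]
ee_rot: [0.719, -0.695, -0.0, 0.001]
contact_force: [-0.3, -0.5, -1.2]
gripper_width: 21.4
grasp_force: 12.4
```

Run:
```python
from h import *
c0=np.array([577.3,111.7]);a=.035;R=np.array([[np.cos(a),-np.sin(a)],[np.sin(a),np.cos(a)]])
p=c0+R@[-30,64]; delta([*p,80],a+np.pi)
```

```text
d [-2.3  8.5 58.3] rv [ 0.001 -0.    -0.001] pos [553.7 172.6 138.3] j6 -0.55
```

Emit:
drive_effector(
  steps=[
    {"trans": [-2.3, 8.5, 20]},
    {"trans": [-2.3, 8.5, 48]},
    {"trans": [-2.3, 8.5, 48]},
    {"trans": [-2.3, 8.5, 48]},
  ],
)

```text
clock: 5.5
position: [545.7, 174.5, 90.8]
ee_rot: [0.719, -0.695, 0.0, 0.0]
contact_force: [-0.2, -0.1, -0.9]
gripper_width: 21.2
grasp_force: 12.4
```

Run:
```python
from h import *
s=arm.get_image("side"); t=arm.get_image("top"); cv2.imwrite("pics/side2.png",s); cv2.imwrite("pics/top2.png",t)
a=cv2.resize(s[125:190,240:310],(560,520),interpolation=2); b=cv2.resize(t[150:240,140:180],(240,540),interpolation=2)[:520]
cv2.imwrite("pics/m2.png",np.hstack([a,b]))
c0=np.array([577.3,111.7]);c=.035;R=np.array([[np.cos(c),-np.sin(c)],[np.sin(c),np.cos(c)]])
p=c0+R@[-30,64]; delta([*p,67.3],c+np.pi)
```

```text
d [ 0.9  1.6 24.7] rv [-0.002  0.001 -0.   ] pos [546.6 175.5  92. ] j6 -0.56
```

View pics/m2.png

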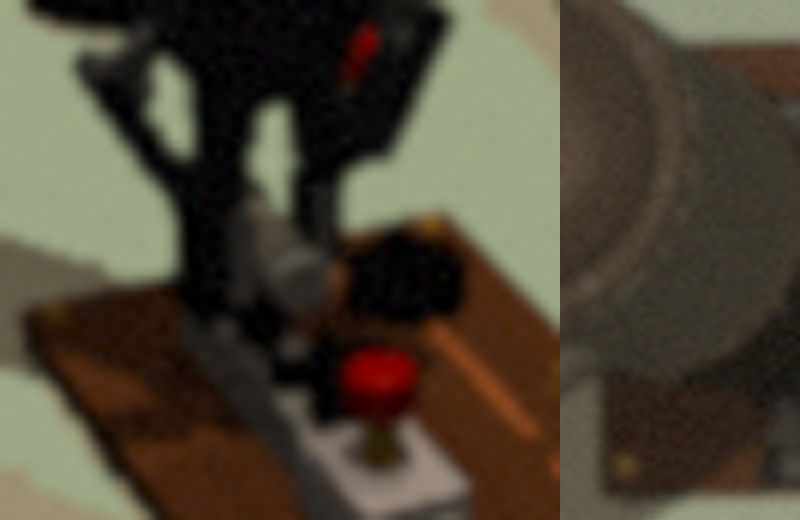

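The picture shows the fuse level in the fingers above the notches. Its front cap is at side pixel (277.7,159.9). With the arm pose known, this gives the side camera's bias near the cradle.

Run:
```python
from h import *
print(w2px("side",[(547,146,89),(547,146,87)]).round(1), px2w("side",[(277.7,159.9)],89).round(1))
c0=np.array([577.3,111.7]);a=.035;R=np.array([[np.cos(a),-np.sin(a)],[np.sin(a),np.cos(a)]])
for n,x,y,z in(("disc",-30,103,65),("knob",-30,-24,79),("knobtop",-30,-24,88),("notch1 base",-30,43,43),("n2 base",-30,77,43)):
    print(n,w2px("side",[np.r_[c0+R@[x,y],z]]).round(1))
P=np.array([arm.read_state()["position"] for _ in range(5)]); print(P.mean(0))
```

```text
[[278.  160.2]
 [278.1 160.9]] [[546.8 148.   89. ]]
disc [[268.7 156.9]]
knob [[286.7 173.7]]
knobtop [[286.6 170.8]]
notch1 base [[277.1 173.3]]
n2 base [[272.4 167.7]]
[546.58511088 175.49162372  91.99708937]
```

Emit:
drive_effector(
  steps=[
    {},
  ],
)

```text
clock: 5.7
position: [546.4, 175.8, 92.0]
ee_rot: [0.719, -0.695, 0.0, -0.001]
contact_force: [0.3, -0.2, -1.0]
gripper_width: 22.0
grasp_force: 12.4
```

Run:
```python
from h import *
c0=np.array([577.3,111.7]);a=.035;R=np.array([[np.cos(a),-np.sin(a)],[np.sin(a),np.cos(a)]])
for x,y in((-90,180),(90,180),(-90,-180)): print(w2px("side",[np.r_[c0+R@[x,y],18]]).round(1))
for uv in((243.2,164.6),(294.6,150.9)): print((R.T@(px2w("side",[uv],18)[0][:2]-c0)).round(1))
im=cv2.imread("pics/top0.png"); 
r=fitpose("top",im,(138,145,170,95),0,0,18)
sd=cv2.imread("pics/side1.png").astype(float)
# left far board edge & far edge crossings, R-G >~10
d=sd[...,2]-sd[...,1]
for u in (250,258,275,283): print(u,[int(x) for x in d[145:172,u]])
```

```text
[[241.3 163.5]]
[[295.2 150.8]]
[[290.9 231.3]]
[-86.9 171.1]
[ 88.2 180.3]
250 [-10, -10, -9, -10, -11, -11, -10, -11, -12, -12, -11, -11, -9, -11, -11, -10, -1, 19, 35, 40, 40, 41, 40, 41, 39, 39, 39]
258 [-10, -11, -11, -10, -11, -10, -12, -11, -11, -11, -11, -11, -11, -10, 2, 20, 37, 38, 37, 39, 40, 38, 36, 37, 38, 34, 36]
275 [-11, -10, -10, -10, -10, -10, -11, -11, -11, -9, 1, 16, 32, 36, 33, 30, 17, 8, 6, 14, 9, 7, 6, 7, 5, 2, -1]
283 [-11, -11, -11, -10, -13, -11, -12, -8, -1, 16, 30, 29, 21, 22, 27, 22, 17, 13, 24, 31, 30, 34, 25, 16, 43, 81, 97]
```

Emit:
drive_effector(
  steps=[
    {"trans": [0, 1, 5]},
    {"trans": [0, 1, 10]},
    {"trans": [0, 1, 14]},
    {"trans": [0, 1, 17]},
    {"trans": [0, 1, 17]},
  ],
)

```text
clock: 6.2
position: [544.2, 175.5, 72.8]
ee_rot: [0.719, -0.695, -0.0, 0.001]
contact_force: [0.4, 0.7, -0.6]
gripper_width: 21.4
grasp_force: 12.4
```

Emit:
drive_effector(
  steps=[
    {"trans": [0, 0, 1]},
    {"trans": [0, 0, 2]},
    {"trans": [0, 0, 3]},
    {"trans": [0, 0, 3]},
  ],
)

```text
clock: 6.6
position: [544.6, 175.7, 70.5]
ee_rot: [0.719, -0.695, 0.0, -0.0]
contact_force: [0.7, 0.7, -0.8]
gripper_width: 21.5
grasp_force: 12.5
```

No contact yet; I'll continue in small steps.

Emit:
drive_effector(
  steps=[
    {"trans": [0, 0, 0.5]},
    {"trans": [0, 0, 1]},
    {"trans": [0, 0, 1]},
  ],
)

```text
clock: 6.9
position: [545.1, 175.8, 69.9]
ee_rot: [0.719, -0.695, 0.0, -0.001]
contact_force: [0.6, -0.3, 2.2]
gripper_width: 21.3
grasp_force: 12.6
```

Emit:
drive_effector(
  steps=[
    {"trans": [0, 0, 0.5]},
    {"trans": [0, 0, 1]},
    {"trans": [0, 0, 1]},
  ],
)

```text
clock: 7.2
position: [545.5, 176.0, 69.4]
ee_rot: [0.72, -0.694, 0.001, -0.001]
contact_force: [1.9, -0.2, 5.6]
gripper_width: 21.6
grasp_force: 12.9
```

Emit:
drive_effector(
  steps=[
    {"trans": [0, 0, 0.5]},
    {"trans": [0, 0, 1]},
    {"trans": [0, 0, 1]},
  ],
)

```text
clock: 7.5
position: [546.0, 176.1, 68.8]
ee_rot: [0.72, -0.694, 0.001, -0.002]
contact_force: [2.1, -1.9, 7.0]
gripper_width: 21.3
grasp_force: 13.1
```

Emit:
drive_effector(
  steps=[
    {"trans": [0, -1, 0]},
    {"trans": [0, -1.5, 0]},
    {"trans": [0, -1.5, 0]},
  ],
)

```text
clock: 7.8
position: [546.8, 176.1, 68.1]
ee_rot: [0.719, -0.695, 0.0, -0.001]
contact_force: [1.5, 0.1, 6.3]
gripper_width: 21.5
grasp_force: 12.9
```

Run:
```python
from h import *
s=arm.get_image("side"); cv2.imwrite("pics/side3.png",s)
cv2.imwrite("pics/m3.png",cv2.resize(s[130:190,240:310],(700,600),interpolation=2))
```

```text
(no output)
```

View pics/m3.png

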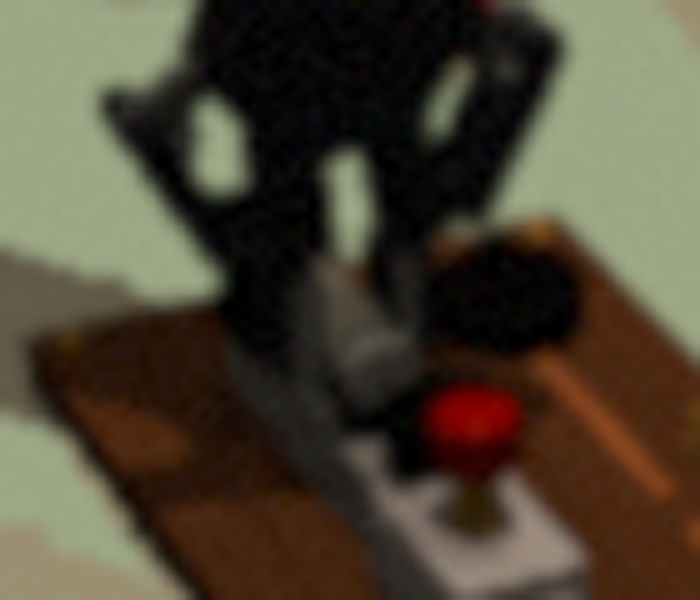

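The fuse is in the V and sliding towards its centre. x keeps rising and z keeps falling, so I'll shift a bit further.

Emit:
drive_effector(
  steps=[
    {"trans": [0, -0.6, 0]},
    {"trans": [0, -1.2, 0]},
    {"trans": [0, -1.2, 0]},
  ],
)

```text
clock: 8.15
position: [547.4, 176.0, 67.5]
ee_rot: [0.719, -0.695, 0.0, -0.0]
contact_force: [0.3, 0.8, 3.5]
gripper_width: 21.1
grasp_force: 12.8
```

Emit:
drive_effector(
  steps=[
    {"trans": [0, -0.6, 0]},
    {"trans": [0, -1.2, 0]},
    {"trans": [0, -1.2, 0]},
  ],
)

```text
clock: 8.45
position: [547.7, 175.9, 67.3]
ee_rot: [0.719, -0.695, -0.0, 0.001]
contact_force: [-2.1, 1.9, 4.4]
gripper_width: 21.5
grasp_force: 12.9
```

Emit:
drive_effector(
  steps=[
    {"trans": [0, 0.4, 0]},
    {"trans": [0, 0.4, 0]},
  ],
  aperture=22,
)

```text
clock: 8.65
position: [547.6, 175.5, 66.9]
ee_rot: [0.719, -0.695, -0.0, 0.001]
contact_force: [1.0, 1.1, 0.1]
gripper_width: 22.0
grasp_force: 0.4
```

Emit:
drive_effector(
  steps=[
    {},
    {},
  ],
  aperture=24,
)

```text
clock: 8.85
position: [547.3, 175.2, 66.8]
ee_rot: [0.719, -0.695, -0.0, 0.001]
contact_force: [-0.1, 0.3, -0.2]
gripper_width: 24.0
grasp_force: 0.0
```

Emit:
drive_effector(
  steps=[
    {},
    {},
    {},
  ],
  aperture=42,
)

```text
clock: 9.15
position: [547.9, 175.7, 67.4]
ee_rot: [0.719, -0.695, -0.0, 0.0]
contact_force: [0.4, 0.1, -0.7]
gripper_width: 42.1
grasp_force: 0.0
```

Emit:
drive_effector(
  steps=[
    {"trans": [0, 0, -10]},
    {"trans": [0, 0, -30]},
    {"trans": [0, 0, -55]},
    {"trans": [0, 0, -55]},
  ],
)

```text
clock: 9.55
position: [550.4, 176.9, 127.0]
ee_rot: [0.72, -0.694, 0.001, -0.004]
contact_force: [0.3, -0.1, -0.2]
gripper_width: 42.0
grasp_force: 0.0
```

Run:
```python
from h import *
P=np.mean([arm.read_state()["position"] for _ in range(3)],0);print(P)
delta([550.5,88,125],.035+np.pi)
```

```text
[550.3715072  176.93792134 126.99711005]
d [88.9  3.1  1.7] rv [-0.008  0.003  0.001] pos [550.4 176.9 127. ] j6 -0.56
```

Emit:
drive_effector(
  steps=[
    {},
  ],
)

```text
clock: 9.65
position: [548.3, 176.0, 123.7]
ee_rot: [0.719, -0.695, 0.0, -0.001]
contact_force: [-0.1, 0.1, -0.3]
gripper_width: 42.4
grasp_force: 0.0
```

Emit:
drive_effector(
  steps=[
    {"trans": [30, 0, 0]},
    {"trans": [65, 0.5, 0]},
    {"trans": [88, 0.9, 0]},
    {"trans": [88, 0.9, 0]},
    {"trans": [88, 0.9, 0]},
  ],
  aperture=50,
)

```text
clock: 10.15
position: [549.9, 87.3, 121.9]
ee_rot: [0.719, -0.695, -0.0, 0.001]
contact_force: [0.3, -0.5, -0.0]
gripper_width: 50.1
grasp_force: 0.0
```

Emit:
drive_effector(
  steps=[
    {"trans": [0, 0, 15]},
    {"trans": [0, 0, 30]},
    {"trans": [0, 0, 40]},
    {"trans": [0, 0, 46]},
    {"trans": [0, 0, 46]},
  ],
)

```text
clock: 10.65
position: [549.8, 88.1, 75.6]
ee_rot: [0.72, -0.694, -0.0, 0.001]
contact_force: [-0.2, -0.1, 0.9]
gripper_width: 50.1
grasp_force: 0.0
```

Emit:
drive_effector(
  steps=[
    {},
    {},
    {},
  ],
  aperture=28,
)

```text
clock: 10.95
position: [550.6, 87.9, 77.1]
ee_rot: [0.719, -0.695, 0.0, -0.001]
contact_force: [0.5, -0.5, 0.1]
gripper_width: 28.3
grasp_force: 0.0
```

Emit:
drive_effector(
  steps=[
    {},
    {},
  ],
  aperture=24.5,
)

```text
clock: 11.15
position: [550.7, 87.9, 77.1]
ee_rot: [0.719, -0.695, 0.0, -0.001]
contact_force: [1.1, 0.4, 1.3]
gripper_width: 24.7
grasp_force: 7.4
```

Emit:
drive_effector(
  steps=[
    {},
    {},
  ],
  aperture=23.5,
)

```text
clock: 11.35
position: [550.7, 87.9, 77.2]
ee_rot: [0.719, -0.695, 0.0, -0.001]
contact_force: [0.7, 0.1, 4.1]
gripper_width: 24.2
grasp_force: 26.5
```

Emit:
drive_effector(
  steps=[
    {"trans": [0, 0, -3]},
    {"trans": [0, 0, -6]},
    {"trans": [0, 0, -9]},
    {"trans": [0, 0, -11.5]},
    {"trans": [0, 0, -11.5]},
  ],
)

```text
clock: 11.85
position: [550.6, 87.9, 88.1]
ee_rot: [0.719, -0.695, 0.0, -0.0]
contact_force: [4.4, 0.2, -5.9]
gripper_width: 24.0
grasp_force: 26.2
```

Emit:
drive_effector(
  steps=[
    {"trans": [-3, 0, 0]},
    {"trans": [-7, 0, 0]},
    {"trans": [-11, 0, 0]},
    {"trans": [-15, 0, 0]},
    {"trans": [-18, 0, 0]},
    {"trans": [-21, 0, 0]},
    {"trans": [-23, 0, 0]},
    {"trans": [-24.5, 0, 0]},
    {"trans": [-25, 0, 0]},
    {"trans": [-25, 0, 0]},
  ],
)

```text
clock: 12.85
position: [549.6, 112.1, 87.8]
ee_rot: [0.719, -0.695, 0.0, 0.0]
contact_force: [6.2, -2.0, -5.4]
gripper_width: 24.1
grasp_force: 26.3
```

Emit:
drive_effector(
  steps=[
    {"trans": [-0.8, 0, 0]},
    {"trans": [-0.8, 0, 2]},
    {"trans": [-0.8, 0, 4]},
    {"trans": [-0.8, 0, 6]},
    {"trans": [-0.8, 0, 6]},
  ],
)

```text
clock: 13.35
position: [549.6, 112.8, 81.9]
ee_rot: [0.719, -0.695, 0.0, 0.0]
contact_force: [5.8, -3.1, -3.6]
gripper_width: 24.2
grasp_force: 26.4
```

Emit:
drive_effector(
  steps=[
    {"trans": [0, 0, 2]},
    {"trans": [0, 0, 4]},
    {"trans": [0, 0, 5]},
    {"trans": [0, 0, 5.5]},
    {"trans": [0, 0, 5.5]},
    {"trans": [0, 0, 5.5]},
  ],
)

```text
clock: 13.95
position: [549.7, 112.8, 77.2]
ee_rot: [0.719, -0.695, 0.001, 0.0]
contact_force: [3.6, -3.7, -0.3]
gripper_width: 23.9
grasp_force: 26.8
```

Emit:
drive_effector(
  steps=[
    {"trans": [0, 0, 0.5]},
    {"trans": [0, 0, 1]},
    {"trans": [0, 0, 1]},
    {"trans": [0, 0, 1]},
  ],
)

```text
clock: 14.35
position: [549.8, 112.9, 77.1]
ee_rot: [0.72, -0.694, 0.001, 0.0]
contact_force: [1.1, -4.7, 6.3]
gripper_width: 24.1
grasp_force: 27.3
```

Run:
```python
from h import *
s=arm.get_image("side").astype(int); p=arm.read_state()
print(p["position"],p["contact_force"],p["grasp_force"])
# white fuse pixels check along its axis, z=65
c0=np.array([579.3,112.5]);a=.035;R=np.array([[np.cos(a),-np.sin(a)],[np.sin(a),np.cos(a)]])
for y in range(30,112,4):
    q=w2px("side",[np.r_[c0+R@[-36,y],72]])[0]; u,v=q.round().astype(int); print(y,(u,v),s[v,u].tolist(),end=" ")
```

```text
[549.75382565 112.90915705  77.11899   ] [ 2.20622703 -4.18427015  5.70223978] 27.251210510730743
30 (np.int64(277), np.int64(167)) [17, 20, 18] 34 (np.int64(277), np.int64(166)) [13, 11, 16] 38 (np.int64(276), np.int64(165)) [10, 11, 12] 42 (np.int64(276), np.int64(165)) [10, 11, 12] 46 (np.int64(275), np.int64(164)) [0, 0, 1] 50 (np.int64(274), np.int64(163)) [11, 6, 9] 54 (np.int64(274), np.int64(163)) [11, 6, 9] 58 (np.int64(273), np.int64(162)) [7, 11, 3] 62 (np.int64(273), np.int64(161)) [8, 6, 11] 66 (np.int64(272), np.int64(161)) [14, 13, 12] 70 (np.int64(272), np.int64(160)) [9, 14, 13] 74 (np.int64(271), np.int64(160)) [12, 14, 12] 78 (np.int64(271), np.int64(159)) [20, 26, 27] 82 (np.int64(270), np.int64(158)) [28, 34, 39] 86 (np.int64(269), np.int64(158)) [16, 18, 20] 90 (np.int64(269), np.int64(157)) [25, 33, 36] 94 (np.int64(268), np.int64(156)) [15, 20, 19] 98 (np.int64(268), np.int64(156)) [15, 20, 19] 102 (np.int64(267), np.int64(155)) [6, 7, 2] 106 (np.int64(267), np.int64(155)) [6, 7, 2] 110 (np.int64(266), np.int64(154)) [11, 14, 13]
```

```bash
python3 -c "
from bench import arm
print(arm.job_done())"
```

```text
the job is handed in; nothing more can be done
None
```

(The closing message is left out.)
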